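# Unlatch the board-test fixture and hold its lid up

### The job

Open the board-test fixture on the bench: take its latch knob, pull it sideways against the spring until you feel it come up against its stop, and only then lift, so that the fork comes clear of the ball stud and the lid swings up with the knob. Raise the lid to about 45 degrees and stay there holding it up by the knob (it has no stay and would fall on the board; never let it drop back): the program finishes while still holding. Leave the board in its nest and the things around the fixture as they lie.

Things in the scene. Friction and masses are not known exactly. Their poses are not given: they have to be found in the camera images.
- knob (a point): centre of the latch knob: a black ball 28 mm across, on a 10 mm upright stem on the latch slide in the middle of the lid's front edge. With the lid shut it is 142 mm above the bench, 34 mm to the fixture's +y (left) of the ball stud; the steel coupler housing round the stem tops out 38 mm below it. Axes with the lid shut: those of the hinge point; they tip with the lid.
- latch (a joint): travel in m of latch slide and knob towards the fixture's +y (left, seen from the robot): 0 = latched, fork under the stud's ball; 0.015 = against its stop. A spring pulls it back with 4 N at 0 and 8 N at the stop. The fork is clear of the ball only in the last 3 to 4 mm before the stop; short of that the lid cannot be lifted.
- lid (a joint): opening angle of the lid in rad: 0 = shut and level, 0.79 = 45 degrees, 1.25 = as far as the hinge goes. Let go at any angle it falls shut. Lid with latch about 0.75 kg, give or take a third: 3 to 5 N at the knob lifts it.
- hinge (a point): middle of the lid's hinge axis at the far end of the fixture, fixed, 92 mm above the bench. Axes: y along the hinge (left), x level, from the knob towards the hinge and beyond, z up. With the lid shut the knob's centre is at x -230, y +34 (+ latch travel), z +50 mm from here; opening swings it about this y axis, up and then over towards the hinge.
- ball_stud (a point): centre of the 20 mm steel ball (flat underneath) on the fixture's stud, fixed, at x = -230 mm, y = 0, z = +3.5 mm from the hinge point, seen from above in the open top of the coupler housing.
- board: the circuit board, 78 x 108 x 5 mm, lying loose in its nest under the clear lid plate; origin at the centre of its underside.
- tray: bystander: black open tray 110 x 135 mm with circuit boards standing in it, 66 mm high; origin at the centre of its underside.
- driver: bystander: screwdriver lying on the bench, 150 mm long along its own x.
- tape: bystander: roll of pale tape lying flat, 90 mm across, 20 mm high; origin at the centre of its underside.

How it is judged:
By the outcome, as a careful person would: the job done as asked, in the order asked, and still so for the second after the job is handed in, while the arm keeps its last pose, push and grip.
It also fails if it takes over 48 s, if anything falls off the work surface, if the arm or the gripper's body presses on something with over 40 N, if the wrist force passes 120 N, or if a joint passes its speed limit or range.

### The arm

A 6-joint arm with a two-finger parallel gripper is mounted at the origin on the work surface. World frame = base frame: x ahead of the robot, y to its left, z up, the work surface at z = 0. Lengths are in m, angles in rad, forces in N, time in s.
With the tool pointing down it reaches from about 0.375 to 0.9 m from the base axis. Payload 3.1 kg.
Tool frame: the origin (TCP) lies on the centre line of the jaws, within the pads' length; the fingertips stand robot.nose_length ahead of it and the grasp point (between the pads) lies 6 mm ahead of it (robot.nose_length is the distance from the TCP to the fingertips, in m); z points along the fingers, y is the line along which they close (so a half turn about z gives the same grasp; the last joint's range is limited). The gripper opens to 87 mm and grips with 3 to 60 N. Pads are 19 mm wide; open, the fingers measure 117 mm over their backs; the gripper's body (75 mm by 190 mm) begins 51 mm behind the grasp point.
Start: joints at [1.008, 0.527, 1.433, -0, 1.181, -0.178], TCP at [0.234, 0.58, 0.248] pointing down, gripper open.
Joint ranges: [-3.08, 3.08], [-0.75, 2.2], [0.22, 2.44], [-1.43, 4.57], [0, 2.65], [-2.85, 2.85]. Speed limits (rad/s): [2.79, 2.79, 3.14, 3.14, 3.14, 3.14].

### API

Orientations are given as a unit quaternion [x, y, z, w].
In Python, from rig import robot gives the robot as it stands.
- The arm moves only by the shell command python3 -m crank 'ROWS' [FORCE]. ROWS is JSON, one flat list of numbers, 7 for each row, row after row: the shift along the tool's x, y, z in mm, then the turn, a rotation vector about the tool's x, y, z in degrees, then the closure in counts, from 0 (fully open) to 255 (shut). In form: [x, y, z, ax, ay, az, fingers, x, y, z, ax, ay, az, fingers, ...]. A call has exactly 5 rows; each row is the pose to reach, as a shift and turn from the pose commanded when the call began, along the tool's axes at that moment; what a row does not reach only later rows make up. A row lasts 1/12 s, in which the tool goes at most 41.7 mm and 7.16 degrees, less where a joint would pass 70% of its speed; a pose out of reach is approached as far as the arm can. A call with a gripper value outside its range is refused whole. The fingers move at their own pace and stop on an object; FORCE is the grip in N (left out, the last holds). Time passes only in rows, so rows that repeat a pose let the fingers close, or fill a call up. It gives the time, the measured TCP pose, the force, the opening and the grip force at its end, in the units of the state.
- robot.get_obs(): the state, without advancing time (a new reading comes with each control period).
- robot.camera(name): name is "side" or "top" or "wrist"; returns a dict with "pixels" (420x560x3 uint8, red, green, blue), "intrinsics" (3x3 intrinsics, pixels), "k1" (the pictures are not rectified: a ray, as slopes to the right and down, at radius r is drawn at 1 + k1 r^2 times it, then the intrinsics apply), "extrinsics" (4x4, takes a point from camera to world coordinates); the wrist camera has in their place "mount" (4x4, takes a point from camera to tool coordinates, whose origin is the TCP and whose axes are the flange's). Camera axes: x right, y down, z forward; pixel columns grow to the right and rows downward; lengths in m; the calibration is good to about 2 mm. A picture is of the moment at which its call begins: read the wrist's pose just before it. There is no depth.
- robot.hand_in(): hands the job in; it is judged then, once.
The state is a dict: "time": time; "q": joint angles; "joint_velocities": joint speeds; "joint_torque": joint torques, N m; "position": TCP position; "tool_rot": TCP orientation; "ft_force": force on the tool from outside, world axes, zero at the start; "moment": the same for the moment, N m; "grip_width": finger opening in m; "grip_force": force on a finger pad.
Only numpy, scipy, OpenCV 4.12 (cv2) and the standard library are available. Lean on these libraries where they do the work, as an engineer would, in place of code of your own. Each camera call takes 0.05 s, during which the arm holds its last target. There are 200 camera calls.

## Working session

There is one attempt and no reset: what is moved stays moved. The work goes in short steps, Python scripts to look and compute and a shell command to move; the robot and the scene stay as the last step left them, time stands still between calls to the robot, and variables do not carry over. Pictures are saved under pics/ and viewed, at most 10 in all, crops included, and the job is handed in when it is done.

```bash
ls; mkdir -p pics
python3 - <<'E'
from rig import robot
import cv2,numpy as np
o=robot.get_obs(); print({k:np.round(v,3).tolist() for k,v in o.items()}, robot.nose_length)
a=robot.camera("top"); b=robot.camera("side")
for n,c in(("top",a),("side",b)):
    cv2.imwrite(f"pics/{n}0.png",c["pixels"][:,:,::-1]); print(n,c["intrinsics"],c["k1"],np.round(c["extrinsics"],3).tolist())
    np.savez(f"{n}0.npz",**c)
c=robot.camera("wrist");print(c["mount"].round(3).tolist())
E
```

```text
pics
{'time': 0.0, 'q': [1.009, 0.528, 1.434, -0.0, 1.181, -0.178], 'joint_velocities': [-0.0, 0.001, -0.001, 0.002, -0.002, 0.0], 'joint_torque': [0.0, -44.004, -17.659, 0.063, 0.058, -0.0], 'position': [0.234, 0.579, 0.247], 'tool_rot': [0.191, 0.982, -0.001, -0.0], 'ft_force': [-0.554, 0.03, 0.865], 'moment': [-0.031, 0.021, -0.033], 'grip_force': 0.0, 'grip_width': 0.087} 0.025
top [[380.22818883   0.         276.6305756 ]
 [  0.         380.22818883 213.21861287]
 [  0.           0.           1.        ]] 0.02469749069264895 [[0.029, -0.99, 0.138, 0.404], [-1.0, -0.029, -0.004, 0.023], [0.008, -0.138, -0.99, 1.068], [0.0, 0.0, 0.0, 1.0]]
side [[392.98922823   0.         270.79854641]
 [  0.         392.98922823 208.4871253 ]
 [  0.           0.           1.        ]] -0.10932819940763884 [[0.853, -0.27, 0.447, 0.12], [-0.523, -0.443, 0.729, -0.655], [0.001, -0.855, -0.519, 0.598], [0.0, 0.0, 0.0, 1.0]]
[[-0.0, -0.958, -0.288, 0.079], [1.0, -0.0, -0.001, -0.0], [0.001, -0.288, 0.958, -0.136], [0.0, 0.0, 0.0, 1.0]]
```

View pics/top0.png

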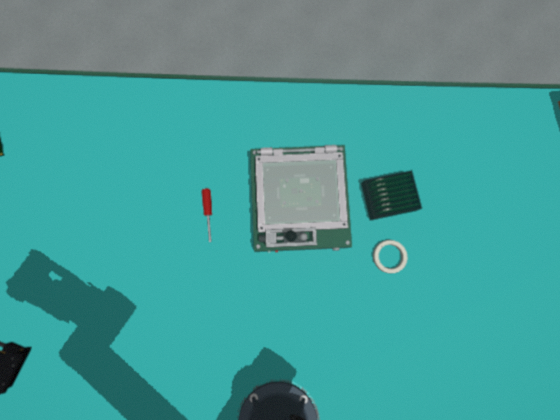

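View pics/side0.png

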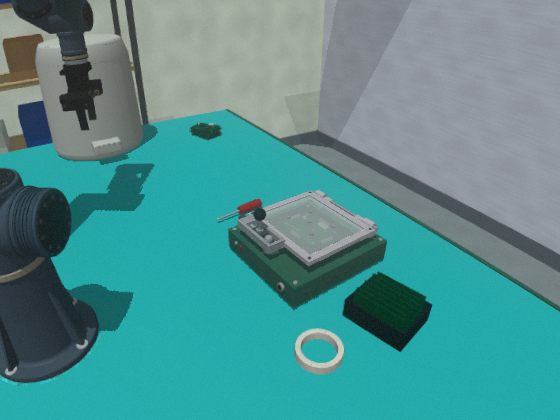

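The top view shows the knob near (291,236), with the hinge edge from about (262,152) to (340,149). In the side view the knob is near (260,214). The tray and tape lie to the right of the fixture and the driver to its left.

```bash
cat > h.py <<'E'
import numpy as np,cv2
def ray(c,uv,T=None):
    T=c["extrinsics"] if T is None else T
    K=c["intrinsics"]; d=(np.array(uv,float)-K[:2,2])/K[[0,1],[0,1]]
    s=d.copy()
    for _ in range(20): s=d/(1+float(c["k1"])*(s@s))
    return T[:3,3],T[:3,:3]@np.r_[s,1]
def plane(c,uv,z,T=None):
    o,d=ray(c,uv,T); return o+d*(z-o[2])/d[2]
def tri(r1,r2):
    A=np.c_[r1[1],-r2[1]]; t=np.linalg.lstsq(A,r2[0]-r1[0],rcond=None)[0]
    p,q=r1[0]+t[0]*r1[1],r2[0]+t[1]*r2[1]; return (p+q)/2,np.linalg.norm(p-q)
def blob(c,box,thr):
    x0,y0,x1,y1=box; g=c["pixels"][y0:y1,x0:x1].max(2)
    n,l,s,ce=cv2.connectedComponentsWithStats((g<thr).astype(np.uint8))
    return [(s[i].tolist(),(ce[i]+[x0,y0]).round(1)) for i in range(1,n) if s[i][4]>8]
E
python3 - <<'E'
from h import *
a=dict(np.load("top0.npz"));b=dict(np.load("side0.npz"))
A=blob(a,(280,226,304,246),45);B=blob(b,(245,200,275,226),50);print(A,B)
big=lambda L:max(L,key=lambda e:e[0][4])[1]
print(tri(ray(a,big(A)),ray(b,big(B))),plane(a,big(A),.142))
# fixture base: dark green; lid frame pale -> minAreaRect on plane
p=a["pixels"].astype(int)
m=((p.min(2)>140)).astype(np.uint8); m[:, :245]=0;m[:,360:]=0;m[:140]=0;m[235:]=0
pts=np.argwhere(m)[:,::-1]; w=np.array([plane(a,u,.095)[:2] for u in pts],np.float32)
print(cv2.minAreaRect(w))
for u in[(262,152),(340,149)]:print(plane(a,u,.092))
x0,y0=230,130
cv2.imwrite("pics/c.png",np.hstack([cv2.resize(a["pixels"][140:260,240:360,::-1],(400,400),interpolation=2),cv2.resize(b["pixels"][180:300,220:340,::-1],(400,400),interpolation=2)]))
E
```

```text
[] []Traceback (most recent call last):
  File "<stdin>", line 5, in <module>
  File "<stdin>", line 4, in <lambda>
ValueError: max() iterable argument is empty
```

Run:
```python
from h import *
a=dict(np.load("top0.npz"));b=dict(np.load("side0.npz"))
print(a["pixels"][236,291],a["pixels"][228:244,291].max(1),b["pixels"][214,254:268].max(1))
for t in(60,75,90):print(t,blob(a,(280,226,304,246),t),blob(b,(245,200,275,226),t))
p=a["pixels"].astype(int)
m=((p.min(2)>140)).astype(np.uint8); m[:, :245]=0;m[:,360:]=0;m[:140]=0;m[233:]=0
pts=np.argwhere(m)[:,::-1]; w=np.array([plane(a,u,.095)[:2] for u in pts],np.float32)
print(cv2.minAreaRect(w))
for u in[(262,152),(340,149)]:print(plane(a,u,.092))
print(tri(ray(a,(291,236)),ray(b,(260,214))),plane(a,(291,236),.142))
cv2.imwrite("pics/c.png",np.hstack([cv2.resize(a["pixels"][140:260,240:360,::-1],(400,400),interpolation=2),cv2.resize(b["pixels"][180:300,220:340,::-1],(400,400),interpolation=2)]))
```

```text
[40 50 50] [117  98  74  51  42  45  49  50  50  51  49  48  45  68 112 159] [ 53  53  50  54  56  55  54  54  51  52  53  61 147 165]
60 [([4, 5, 13, 10, 95], array([290. , 235.6]))] [([9, 8, 11, 12, 101], array([259.4, 214. ]))]
75 [([0, 4, 18, 12, 132], array([289.5, 235.5]))] [([8, 7, 13, 14, 119], array([259. , 213.8]))]
90 [([0, 3, 24, 14, 209], array([290.7, 236.1]))] [([0, 4, 21, 17, 159], array([257.7, 212.9]))]
((0.6058098673820496, -0.03985031694173813), (0.2285653054714203, 0.23183466494083405), 4.271376132965088)
[0.702986   0.06254537 0.092     ]
[ 0.71747285 -0.14411771  0.092     ]
(array([ 0.48047128, -0.01836382,  0.14072606]), np.float64(0.004341608645417736)) [ 0.478418   -0.01733778  0.142     ]
```

View pics/c.png

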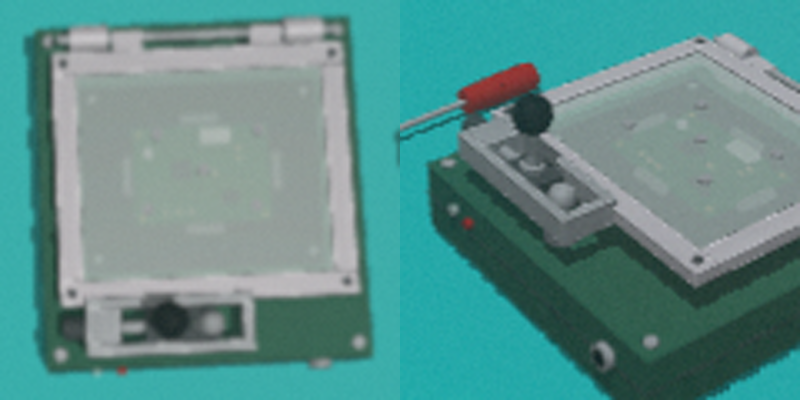

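The crop shows the knob over the latch housing, left of the stud, and the hinge at the far end. I take the fixture yaw as about +4.2° and the knob at about (0.480, -0.017, 0.142). The triangulated height of 0.141 agrees with the given 0.142. Next I move above it.

```bash
python3 -m crank '[-28,-28.5,0,0,0,0,0,-56,-57,0,0,0,0,0,-84,-85.5,0,0,0,0,0,-112,-114,0,0,0,0,0,-140,-142,0,0,0,0,0]'
python3 -m crank '[-28,-28.5,0,0,0,0,0,-56,-57,0,0,0,0,0,-84,-85.5,0,0,0,0,0,-112,-114,0,0,0,0,0,-140,-142,0,0,0,0,0]'
python3 -m crank '[-28,-28.5,0,0,0,0,0,-56,-57,0,0,0,0,0,-84,-85.5,0,0,0,0,0,-112,-114,0,0,0,0,0,-140,-142,0,0,0,0,0]'
python3 -m crank '[-8,-8,0,0,0,-5,0,-16,-16,0,0,0,-10,0,-24,-25,0,0,0,-16,0,-32,-34,0,0,0,-21,0,-32,-34,0,0,0,-26,0]'
cat >> h.py <<'E'
from scipy.spatial.transform import Rotation as R
def wrist(name):
    from rig import robot
    o=robot.get_obs(); c=robot.camera("wrist")
    T=np.eye(4);T[:3,:3]=R.from_quat(o["tool_rot"]).as_matrix();T[:3,3]=o["position"]
    c["extrinsics"]=T@c["mount"]; cv2.imwrite(f"pics/{name}.png",c["pixels"][:,:,::-1]); np.savez(name+".npz",**c)
    return o,c,T
E
python3 - <<'E'
from h import *
o,c,T=wrist("w1"); print(T.round(3),o["ft_force"],o["q"])
E
```

```text
time: 0.57
position: [0.3106, 0.3936, 0.2473]
tool_rot: [0.19, 0.982, -0.0, -0.0]
ft_force: [1.5, -0.3, 0.7]
grip_width: 0.0872
grip_force: 0.0
time: 0.98
position: [0.3874, 0.2095, 0.2476]
tool_rot: [0.191, 0.982, -0.0, -0.0]
ft_force: [0.9, 0.4, 0.2]
grip_width: 0.0868
grip_force: 0.0
time: 1.4
position: [0.4641, 0.0253, 0.2475]
tool_rot: [0.191, 0.982, 0.0, -0.0]
ft_force: [0.4, 1.0, 0.8]
grip_width: 0.087
grip_force: 0.0
time: 1.82
position: [0.482, -0.0183, 0.2475]
tool_rot: [-0.036, 0.999, -0.001, 0.001]
ft_force: [0.5, 0.6, 0.3]
grip_width: 0.0871
grip_force: 0.0
[[-0.997 -0.072  0.001  0.482]
 [-0.072  0.997 -0.001 -0.018]
 [-0.001 -0.001 -1.     0.247]
 [ 0.     0.     0.     1.   ]] [0.48853722 0.56092504 0.27945774] [-2.69750471e-01  3.36249617e-01  1.78204059e+00 -8.57239226e-04
  1.02189241e+00 -1.91247863e+00]
```

View pics/w1.png

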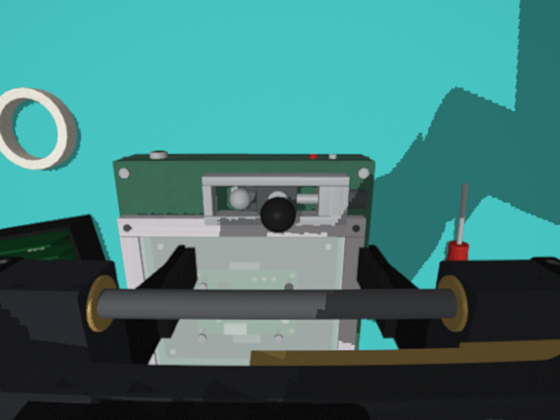

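The wrist view shows the knob at about (278,215), the stud at (240,198), and the latch housing level in the image, so the yaw looks right.

Run:
```python
from h import *
c=dict(np.load("w1.npz"))
B=blob(c,(250,190,305,240),50);print(B)
k=plane(c,max(B,key=lambda e:e[0][4])[1],.142)
print("knob",k)
s=plane(c,(240,198),.0955);print("stud",s)
# yaw from housing front/back edges & base corners: screws at (124,173),(363,171); lid screws(127,228),(356,228)
for u,v in[((124,173),(363,171)),((127,228),(356,228))]:
    d=plane(c,v,.085)-plane(c,u,.085);print(np.degrees(np.arctan2(-d[0],d[1])),np.linalg.norm(d))
```

```text
[([10, 8, 37, 34, 1007], array([278.2, 213.8]))]
knob [ 0.47906227 -0.01786273  0.142     ]
stud [ 0.48139104 -0.05201103  0.0955    ]
4.553659290124746 0.21962993775966208
4.189535917931936 0.2212267210114203
```

```bash
python3 -m crank '[1,0,20,0,0,0,0,2,0,40,0,0,0,0,3,0,60,0,0,0,0,3,0,80,0,0,0,0,3,0,99,0,0,0,0]' 35
python3 -m crank '[0,0,0,0,0,0,120,0,0,0,0,0,0,160,0,0,0,0,0,0,255,0,0,0,0,0,0,255,0,0,0,0,0,0,255]' 35
python3 -m crank '[0,0,0,0,0,0,255,0,0,0,0,0,0,255,0,0,0,0,0,0,255,0,0,0,0,0,0,255,0,0,0,0,0,0,255]' 35
```

```text
time: 2.28
position: [0.4775, -0.0161, 0.1476]
tool_rot: [-0.034, 0.999, 0.0, -0.0]
ft_force: [1.0, -0.1, 0.5]
grip_width: 0.087
grip_force: 0.0
time: 2.7
position: [0.4786, -0.0166, 0.1497]
tool_rot: [-0.035, 0.999, -0.0, 0.001]
ft_force: [-0.6, 0.1, -0.5]
grip_width: 0.0617
grip_force: 0.0
time: 3.12
position: [0.478, -0.0168, 0.1487]
tool_rot: [-0.035, 0.999, -0.0, 0.0]
ft_force: [-0.4, -5.0, 0.3]
grip_width: 0.0283
grip_force: 2.3
```

```bash
python3 -m crank '[0,0,0,0,0,0,255,0,0,0,0,0,0,255,0,0,0,0,0,0,255,0,0,0,0,0,0,255,0,0,0,0,0,0,255]' 35
python3 -m crank '[0,1,0,0,0,0,255,0,2,0,0,0,0,255,0,4,0,0,0,0,255,0,5,0,0,0,0,255,0,5,0,0,0,0,255]' 35
python3 -m crank '[0,1,0,0,0,0,255,0,2,0,0,0,0,255,0,4,0,0,0,0,255,0,5,0,0,0,0,255,0,5,0,0,0,0,255]' 35
```

```text
time: 3.53
position: [0.478, -0.0169, 0.1486]
tool_rot: [-0.035, 0.999, -0.0, 0.0]
ft_force: [-1.4, -5.0, 0.7]
grip_width: 0.0261
grip_force: 35.0
time: 3.95
position: [0.4776, -0.0118, 0.1487]
tool_rot: [-0.035, 0.999, -0.0, 0.0]
ft_force: [-1.2, -5.4, 1.9]
grip_width: 0.0263
grip_force: 35.0
time: 4.37
position: [0.4773, -0.0071, 0.1486]
tool_rot: [-0.035, 0.999, -0.001, 0.0]
ft_force: [-1.6, -6.9, 1.2]
grip_width: 0.026
grip_force: 35.0
```

```bash
python3 -m crank '[0,0.5,0,0,0,0,255,0,1,0,0,0,0,255,0,1.5,0,0,0,0,255,0,2,0,0,0,0,255,0,2,0,0,0,0,255]' 35
python3 -m crank '[0,0.5,0,0,0,0,255,0,1,0,0,0,0,255,0,1.5,0,0,0,0,255,0,2,0,0,0,0,255,0,2,0,0,0,0,255]' 35
python3 -m crank '[0,0.5,0,0,0,0,255,0,1,0,0,0,0,255,0,1,0,0,0,0,255,0,1,0,0,0,0,255,0,1,0,0,0,0,255]' 35
```

```text
time: 4.78
position: [0.4772, -0.0054, 0.1487]
tool_rot: [-0.035, 0.999, -0.001, 0.0]
ft_force: [-2.0, -7.8, 1.0]
grip_width: 0.0259
grip_force: 35.0
time: 5.2
position: [0.477, -0.0036, 0.1487]
tool_rot: [-0.035, 0.999, -0.001, 0.0]
ft_force: [-1.2, -9.5, 0.2]
grip_width: 0.0263
grip_force: 35.0
time: 5.62
position: [0.477, -0.0028, 0.1486]
tool_rot: [-0.035, 0.999, -0.001, 0.0]
ft_force: [-1.9, -9.1, 0.8]
grip_width: 0.0258
grip_force: 35.0
```

```bash
python3 -m crank '[0,0.5,0,0,0,0,255,0,1,0,0,0,0,255,0,1,0,0,0,0,255,0,1,0,0,0,0,255,0,1,0,0,0,0,255]' 35
python3 -m crank '[0,0.5,0,0,0,0,255,0,1,0,0,0,0,255,0,1,0,0,0,0,255,0,1,0,0,0,0,255,0,1,0,0,0,0,255]' 35
```

```text
time: 6.03
position: [0.477, -0.0026, 0.1486]
tool_rot: [-0.036, 0.999, -0.002, 0.0]
ft_force: [-1.2, -13.2, 0.7]
grip_width: 0.0259
grip_force: 35.0
time: 6.45
position: [0.477, -0.0025, 0.1487]
tool_rot: [-0.036, 0.999, -0.003, 0.0]
ft_force: [-2.5, -15.6, 0.5]
grip_width: 0.026
grip_force: 35.0
```

The knob has stalled at y = -0.0025 while the side force rose from 9 to 15.6 N, so the latch is against its stop. I begin the lift along the hinge arc and keep the sideways push on.

```bash
python3 -m crank '[-0.5,0,-2,0,0.5,0,255,-1,0,-4,0,1,0,255,-1.5,0,-6,0,1.5,0,255,-2.1,0,-8,0,2,0,255,-2.1,0,-8,0,2,0,255]' 40
```

```text
time: 6.87
position: [0.479, -0.0024, 0.1562]
tool_rot: [-0.036, 0.999, -0.003, -0.018]
ft_force: [-1.8, -15.6, -4.2]
grip_width: 0.0259
grip_force: 39.9
```

```bash
python3 -m crank '[-1,0,-4,0,1,0,255,-2.1,0,-8,0,2,0,255,-3.3,0,-12,0,3,0,255,-4.5,0,-15.9,0,4,0,255,-5.8,0,-19.8,0,5,0,255]' 40
python3 - <<'E'
from h import *
from rig import robot
cv2.imwrite("pics/s2.png",robot.camera("side")["pixels"][100:320,160:400,::-1].repeat(2,0).repeat(2,1))
E
```

```text
time: 7.28
position: [0.4853, -0.002, 0.1757]
tool_rot: [-0.036, 0.997, -0.005, -0.062]
ft_force: [-0.7, -13.6, -4.7]
grip_width: 0.0261
grip_force: 39.9
```

View pics/s2.png

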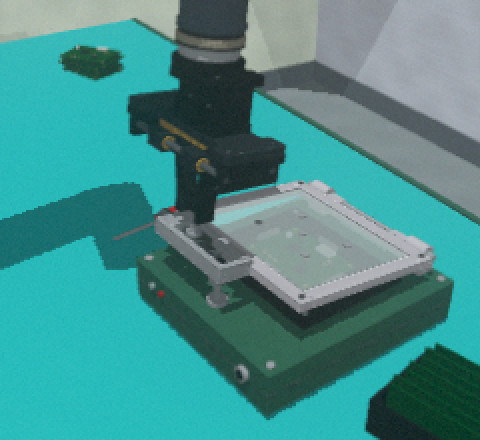

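The lid is open by about 7° and the stud stands free below the housing at about (217,297) in the crop. The lift goes on.

```bash
python3 -m crank '[-2.1,0,-8,0,2,0,255,-4.5,0,-15.9,0,4,0,255,-7.2,0,-23.7,0,6,0,255,-10.1,0,-31.5,0,8,0,255,-11.7,0,-35.3,0,9,0,255]' 40
python3 -m crank '[-2.1,0,-8,0,2,0,255,-4.5,0,-15.9,0,4,0,255,-7.2,0,-23.7,0,6,0,255,-10.1,0,-31.5,0,8,0,255,-11.7,0,-35.3,0,9,0,255]' 40
```

```text
time: 7.75
position: [0.5011, -0.0009, 0.2096]
tool_rot: [-0.035, 0.989, -0.008, -0.141]
ft_force: [-1.5, -12.8, -4.6]
grip_width: 0.0257
grip_force: 39.9
time: 8.17
position: [0.5216, 0.0005, 0.2401]
tool_rot: [-0.034, 0.975, -0.011, -0.219]
ft_force: [-3.8, -11.5, -3.8]
grip_width: 0.0262
grip_force: 40.0
```

```bash
python3 -m crank '[-2.1,0,-8,0,2,0,255,-4.5,0.2,-15.9,0,4,0,255,-7.2,0.3,-23.7,0,6,0,255,-10.1,0.5,-31.5,0,8,0,255,-11.7,0.5,-35.3,0,9,0,255]' 40
python3 -m crank '[-2.1,0,-8,0,2,0,255,-4.5,0.2,-15.9,0,4,0,255,-7.2,0.3,-23.7,0,6,0,255,-10.1,0.5,-31.5,0,8,0,255,-11.7,0.5,-35.3,0,9,0,255]' 40
python3 - <<'E'
from h import *
from rig import robot
o=robot.get_obs();print(o["q"])
p=o["position"]+R.from_quat(o["tool_rot"]).as_matrix()[:,2]*.006
ax=np.array([.9973,.0733]);hx=np.array([.479,-.018])@ax+.230
fx=p[:2]@ax-hx;z=p[2]-.092
print(np.degrees(np.arctan2(z,-fx)-np.arctan2(.050,.230)),np.hypot(fx,z),np.hypot(.05,.23))
E
```

```text
time: 8.58
position: [0.5468, 0.0024, 0.2673]
tool_rot: [-0.033, 0.955, -0.014, -0.295]
ft_force: [-4.6, -13.2, -1.3]
grip_width: 0.0258
grip_force: 40.0
time: 9.0
position: [0.5761, 0.0045, 0.2905]
tool_rot: [-0.03, 0.929, -0.017, -0.37]
ft_force: [-5.4, -14.4, 1.5]
grip_width: 0.0262
grip_force: 40.0
[-0.11947554  0.76519502  1.04611226 -0.15453159  2.0734156  -1.77763086]
42.801027478697115 0.23681439550781735 0.2353720459187964
```

```bash
python3 -m crank '[-0.5,0,-4,0,1,0,255,-1,0,-8,0,2,0,255,-1,0,-8,0,2,0,255,-1,0,-8,0,2,0,255,-1,0,-8,0,2,0,255]' 40
python3 -m crank '[0,0,0,0,0,0,255,0,0,0,0,0,0,255,0,0,0,0,0,0,255,0,0,0,0,0,0,255,0,0,0,0,0,0,255]' 40
python3 - <<'E'
from h import *
from rig import robot
o=robot.get_obs()
p=o["position"]+R.from_quat(o["tool_rot"]).as_matrix()[:,2]*.006
ax=np.array([.9973,.0733]);hx=np.array([.479,-.018])@ax+.230
fx=p[:2]@ax-hx;z=p[2]-.092
print(np.degrees(np.arctan2(z,-fx)-np.arctan2(.050,.230)))
cv2.imwrite("pics/s3.png",robot.camera("side")["pixels"][100:380,140:460,::-1].repeat(2,0).repeat(2,1))
E
```

```text
time: 9.42
position: [0.5825, 0.005, 0.2947]
tool_rot: [-0.03, 0.923, -0.017, -0.384]
ft_force: [-2.7, -14.5, -0.2]
grip_width: 0.0259
grip_force: 40.0
time: 9.83
position: [0.5825, 0.005, 0.2947]
tool_rot: [-0.03, 0.923, -0.017, -0.384]
ft_force: [-2.9, -14.4, -0.6]
grip_width: 0.0259
grip_force: 40.0
44.640374574205204
```

View pics/s3.png

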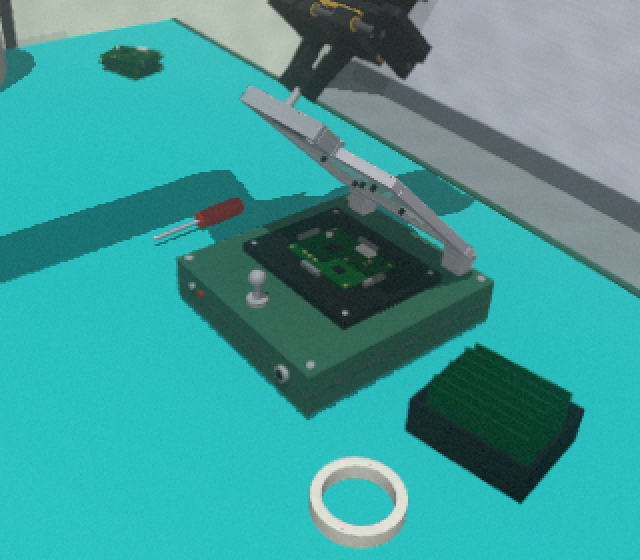

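The lid is up at about 45° and held by the knob. The board is in its nest near (340,265) in the crop, and the driver, tray and tape lie untouched. I hand in.

```bash
python3 -c "
from rig import robot
print(robot.hand_in())"
```

```text
the job is handed in; nothing more can be done
None
```

The latch was pulled to its stop before lifting; the lid is now held at about 45° (44.6° measured) by the knob, the board is in its nest, the things around the fixture are untouched, and the job is handed in.

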